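Fit a new element and snap the cover onto the vacuum pump's inlet filter

ROBOT

A 6-joint arm with a two-finger parallel gripper is mounted at the origin on a cart in front of the work surface, level with it; the furniture and walls round the work are solid. World frame = base frame: x ahead of the robot, y to its left, z up, the work surface at z = 0. Lengths are in m, angles in rad, forces in N, time in s.
With the tool pointing down it reaches from about 0.425 to 0.95 m from the base axis. Payload 3.5 kg.
Tool frame: the origin (TCP) lies on the centre line of the jaws, within the pads' length; the fingertips stand 25 mm ahead of it and the grasp point (between the pads) lies 6 mm ahead of it; z points along the fingers, y is the line along which they close (so a half turn about z gives the same grasp; the last joint's range is limited). The gripper opens to 85 mm and grips with 20 to 120 N. Pads are 22 mm wide; open, the fingers measure 114 mm over their backs; the gripper's body (76 mm by 85 mm) begins 54 mm behind the grasp point. The pads swing forward as they close: fully open they stand 13 mm farther back than shut.
Start: joints at [0.955, 0.286, 1.577, -0, 1.279, -0.15], TCP at [0.303, 0.603, 0.256] pointing down, gripper open.
Joint ranges: [-2.77, 2.77], [-0.9, 2.22], [0.21, 2.48], [-1.53, 4.67], [0.24, 2.81], [-2.84, 2.84]. Speed limits (rad/s): [2.79, 2.79, 3.14, 3.14, 3.14, 3.14].

INTERFACE

Orientations are given as a unit quaternion [x, y, z, w].
In Python, from station import r, viewer gives the robot as it stands.
- The arm moves only by the tool send_rows, never from a script. Its argument "plan" is a list of rows, each an object of numbers: "dx", "dy", "dz": the shift along the tool's x, y, z in mm; "wx", "wy", "wz": the turn, a rotation vector about the tool's x, y, z in degrees; "claw": the opening, from 0 (shut) to 1 (fully open). In form: [{"dx": .., "dy": .., "dz": .., "wx": .., "wy": .., "wz": .., "claw": ..}, ...]. A call has 1 to 10 rows; each row is the pose to reach, as a shift and turn from the pose commanded when the call began, along the tool's axes at that moment; what a row does not reach only later rows make up. A row lasts 1/8 s, in which the tool goes at most 62.5 mm and 10.7 degrees, less where a joint would pass 70% of its speed; a pose out of reach is approached as far as the arm can. A call with a gripper value outside its range is refused whole. The fingers move at their own pace and stop on an object; "grip_force" is the grip in N (left out, the last holds). Time passes only in rows, so rows that repeat a pose let the fingers close. It gives the time, the measured TCP pose, the force, the opening and the grip force at its end, in the units of the state.
- r.get_state(): the state, without advancing time (a new reading comes with each control period).
- viewer.capture(name): name is "side" or "top" or "wrist"; returns (picture, depth): 384x512x3 uint8, red, green, blue; 384x512 float32, m along the optical axis (not along the pixel's ray), 0 where there is no reading.
- viewer.get_calibration(name): a dict with "fx", "fy", "cx", "cy" (pixels), "k1" (the pictures are not rectified: a ray, as slopes to the right and down, at radius r is drawn at 1 + k1 r^2 times it, then the intrinsics apply), "world_to_cam" (4x4, takes a point from world to camera coordinates). Camera axes: x right, y down, z forward; pixel columns grow to the right and rows downward; lengths in m; the calibration is good to about 2 mm. A picture is of the moment at which its call begins: read the wrist's pose just before it. get_calibration takes no time and is no camera call; for the wrist camera it gives the pose at the moment of the call.
- r.hand_in(): hands the job in; it is judged then, once.
The state is a dict: "clock": time; "joint_pos": joint angles; "joint_vel": joint speeds; "tau": joint torques, N m; "position": TCP position; "eef_rot": TCP orientation; "ft_force": force on the tool from outside, world axes, zero at the start; "ft_torque": the same for the moment, N m; "grip_width": opening from 0.0 (shut) to 1.0 (fully open); "grasp_force": force on a finger pad.
Only numpy, scipy, OpenCV 4.12 (cv2) and the standard library are available. Lean on these libraries where they do the work, as an engineer would, in place of code of your own. Each camera call takes 0.05 s, during which the arm holds its last target. There are 200 camera calls.

TASK

Reassemble the vacuum pump's inlet filter: slip the pleated filter element, open end down, over the perforated core of the filter base until it stands on the base, and let go of it. Then put the cover over it and press it straight down until its rim snaps under all three clips, and keep pressing so that the foam seal stays squeezed flat; do not force it, and finish like that, with the hand still on the cover and pushing. Leave the other things where they are.

Things in the scene. Friction and masses are not known exactly. Their poses are not given: they have to be found in the camera images.
- filter_base: round aluminium filter base, bolted down. Origin: centre of its underside, z up along the filter's axis. Flange 104 mm diameter, 8 mm high; body 73 mm diameter up to z = 30 mm, the face with the foam seal ring on which the cover lands. Three sprung clips 120 deg apart reach z = 46 mm, 43 mm from the axis; a hose barb sticks out on one side, 71 mm from the axis.
- seat (a point): on the base's axis, base z = 44 mm: top face of the locating spigot (52 mm diameter, edge chamfered) on which the element's underside stands; it also centres the cover (56 mm bore)
- core_tip (a point): rounded tip of the perforated steel core, 21 mm diameter, that rises 51 mm from the seat on the base's axis; base z = 95 mm
- filter_element: loose pleated paper filter element, a hollow round cup standing open end down: 40 mm outer diameter, 60 mm high, closed on top; bore 25 mm diameter, 56 mm deep. Origin: centre of its open underside, z up. About 0.07 kg. Pinch it across its diameter in its upper half. Nested, its origin is at the seat.
- cover: loose grey plastic cover, a stepped hollow round cup standing open end down: 84 mm high, 80 mm deep inside, 54 mm outer (48 mm inner) diameter from z = 34 mm up, below that 62 mm (56 mm inner); round the rim a snap bead that widens from 63 mm diameter at z = 0 to 70 mm at z = 6 mm. Origin: centre of its open rim, z up. About 0.12 kg. Any turn about its axis will do.
- cover_shoulder (a point): on the cover's axis at z = 34 mm, the height of its shoulder: grip the 54 mm part with the fingertips just above here
- seal (a joint): squeeze of the foam seal under the cover's rim, m: 0 free (top at base z = 33 mm), 0.003 flat, at a push of about 12 N; springs back (4 N per mm). The way down, by height of the rim above the base's underside: bead meets the clips at 37 to 38 mm, the push rises to 8 to 18 N, at about 32 mm the clips snap over the bead and the push drops; fully home at 30 mm
- clip1 (a joint): swing of clip 1, rad: 0 upright with its tooth inward (rest and closed over the bead), up to about 0.1 while the bead pushes it outward; sprung back to 0
- clip2 (a joint): swing of clip 2, as clip 1
- clip3 (a joint): swing of clip 3, as clip 1
- beaker: glass beaker, 56 mm diameter, 70 mm high, origin at the centre of its underside; a bystander
- spanner: open-ended spanner, 23 x 117 x 5 mm, lying flat at the front edge; a bystander
- timer: small digital bench timer, 48 x 68 x 16 mm, at the front; a bystander
Mind the look-alikes: they are no part of the job. Leave any blue or red look-alike of the filter_element alone.

How it is judged:
On the way, in this order (a step that is already met when the one before it is completed fails the run):
1. the element stands nested over the core on the base, let go (horizontal distance between filter_element and filter_base below 0.005 m and z of filter_element in the frame of filter_base between 0.042 and 0.0465 m and angle between filter_element's own z axis and vertical below 0.08 rad and contact force between the fingers and filter_element below 0.1 N), for 0.2 s.
2. the cover has snapped under all three clips (horizontal distance between cover and filter_base below 0.004 m and z of cover in the frame of filter_base below 0.0325 m and value of joint each of clip1, clip2, clip3 below 0.03 rad), for 0.2 s.
At the end, for the whole second after the job is handed in: element on its seat over the core, within 5 mm of the axis; cover over it, upright, within 4 mm of the axis, clips closed over its bead (under 0.03 rad), rim within 2 mm of fully home; the robot still on the cover, pressing so that the seal is squeezed over 2.1 mm (8.5 N; aim for 15 N) (horizontal distance between filter_element and filter_base below 0.005 m and z of filter_element in the frame of filter_base between 0.042 and 0.0465 m and angle between filter_element's own z axis and vertical below 0.08 rad and horizontal distance between cover and filter_base below 0.004 m and z of cover in the frame of filter_base below 0.032 m and angle between cover's own z axis and vertical below 0.06 rad and value of joint each of clip1, clip2, clip3 below 0.03 rad and value of joint seal above 0.0021 m and contact force between any of the fingers, the arm and cover above 3 N); the arm keeps its last pose, push and grip.
It fails at once if the cover is forced: more than 60 N between the cover and the base (contact force between cover and filter_base above 60 N).
It fails at once if the beaker, spanner or timer is moved by more than 20 mm (distance of any of beaker, spanner, timer from where it was at the start of the episode above 0.02 m).
It also fails if it takes over 64 s, if anything falls off the work surface, if the arm or the gripper's body presses on something with over 40 N, if the wrist force passes 120 N, or if a joint passes its speed limit or range.

## Working session

There is one attempt and no reset: what is moved stays moved. The work goes in short steps, Python scripts to look and compute and a tool call to move; the robot and the scene stay as the last step left them, time stands still between calls to the robot, and variables do not carry over. Pictures are saved under pics/ and viewed, at most 10 in all, crops included, and the job is handed in when it is done.

Besides the shell and the picture viewer there is one more tool, called after "Call:" by a JSON object that holds its "fn" and its "kwargs", one argument or row to a line. send_rows: Moves the arm, as the interface text tells. Its arguments: {"type":"object","properties":{"plan":{"type":"array","items":{"type":"object","properties":{"dx":{"type":"number"},"dy":{"type":"number"},"dz":{"type":"number"},"wx":{"type":"number"},"wy":{"type":"number"},"wz":{"type":"number"},"claw":{"type":"number"}}}},"grip_force":{"type":"number"}},"required":["plan"]}

```bash
ls; mkdir -p pics; python3 - <<'E'
from station import r, viewer
import cv2,numpy as np
s=r.get_state();print(s)
for n in("top","side"):
    p,d=viewer.capture(n);np.savez(f"{n}0.npz",p=p,d=d)
    c=viewer.get_calibration(n);print(n,{k:(np.round(v,4).tolist()) for k,v in c.items()})
    cv2.imwrite(f"pics/{n}0.png",cv2.cvtColor(p,cv2.COLOR_RGB2BGR))
E
```

```text
pics
{'clock': 0.0, 'joint_pos': array([ 9.55006231e-01,  2.87180684e-01,  1.57818113e+00, -8.81070382e-06,
        1.27858852e+00, -1.50014942e-01]), 'joint_vel': array([ 0.0009923 ,  0.00094107,  0.00069028, -0.00190966,  0.00102085,
       -0.00053613]), 'tau': array([-1.50781369e-03, -4.06004190e+01, -2.92617667e+01, -2.91580191e-04,
        6.00867206e-03, -6.51954863e-06]), 'position': array([0.30278791, 0.60260893, 0.25493486]), 'eef_rot': array([ 2.30786706e-01,  9.73003652e-01, -1.09504732e-03, -4.36519226e-04]), 'ft_force': array([-1.1751668 , -0.04886555,  0.06179625]), 'ft_torque': array([ 0.00200595, -0.03127836,  0.03753175]), 'grasp_force': 0.0, 'grip_width': 1.004653498830976}
top {'fx': 499.5241, 'fy': 499.5241, 'cx': 253.5698, 'cy': 196.5162, 'k1': -0.1718, 'world_to_cam': [[-0.0137, -0.9999, -0.0021, -0.002], [-0.9786, 0.0139, -0.2054, 0.4847], [0.2054, -0.0008, -0.9787, 1.0781], [0.0, 0.0, 0.0, 1.0]]}
side {'fx': 369.9584, 'fy': 369.9584, 'cx': 252.9404, 'cy': 197.2168, 'k1': -0.0271, 'world_to_cam': [[-0.9993, 0.0351, 0.016, 0.4814], [0.0017, 0.4559, -0.89, 0.0482], [-0.0386, -0.8893, -0.4557, 0.9117], [0.0, 0.0, 0.0, 1.0]]}
```

View pics/top0.png

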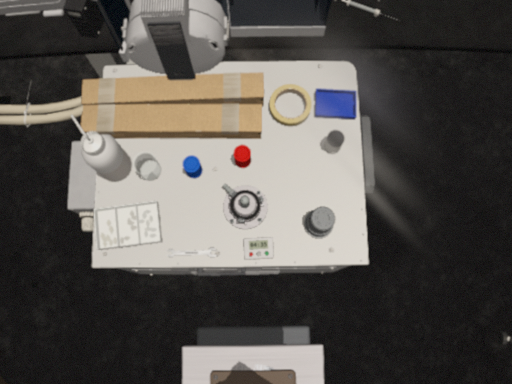

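View pics/side0.png

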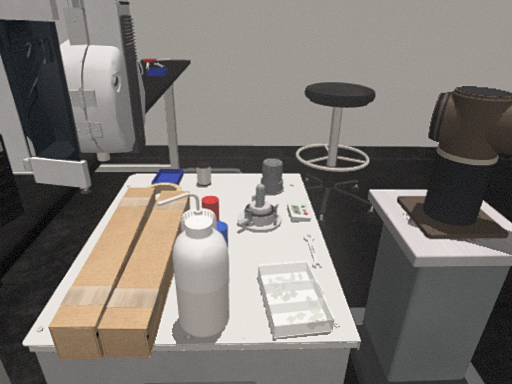

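The top view shows a grey cylinder at (335,141), a blue one at (193,166), a red one at (242,156), the dark grey stepped cover at (320,221), and the base with its core at (245,205). The beaker is at (148,167), the spanner at (195,253) and the timer at (258,248). Of the three small cylinders, the grey one fits the element, because the blue and red ones are the look-alikes I must leave alone. I'll confirm it in an enlarged crop and measure.

```bash
cat > h.py <<'E'
import numpy as np,cv2
from station import r,viewer
def rays(c,uv):
    K=np.array([[c["fx"],0,c["cx"]],[0,c["fy"],c["cy"]],[0,0,1.]])
    return cv2.undistortPoints(np.asarray(uv,float).reshape(-1,1,2),K,np.array([c["k1"],0,0,0.]),None,None,None,(3,50,1e-10)).reshape(-1,2) if False else cv2.undistortPoints(np.asarray(uv,float).reshape(-1,1,2),K,np.array([c["k1"],0,0,0.])).reshape(-1,2)
def cloud(c,d):
    h,w=d.shape;v,u=np.mgrid[:h,:w]
    xy=rays(c,np.stack([u,v],-1).reshape(-1,2))
    z=d.reshape(-1,1)
    p=np.hstack([xy*z,z]);M=np.array(c["world_to_cam"])
    return ((p-M[:3,3])@M[:3,:3]).reshape(h,w,3)   # R^T(p-t)
def plane(c,uv,z):
    M=np.array(c["world_to_cam"]);R=M[:3,:3];o=-R.T@M[:3,3]
    a=rays(c,uv);g=np.hstack([a,np.ones((len(a),1))])@R
    return o+g*((z-o[2])/g[:,2])[:,None]
def circ(P):
    x,y=P[:,0],P[:,1]
    s=np.linalg.lstsq(np.c_[2*x,2*y,np.ones(len(x))],x*x+y*y,rcond=None)[0]
    return s[:2],np.sqrt(s[2]+s[0]**2+s[1]**2)
E
python3 - <<'E'
from h import *
for n in("top","side"):
    f=np.load(n+"0.npz");d=f["d"];c=viewer.get_calibration(n);W=cloud(c,d);ok=d>0
    print(n)
    boxes=dict(top=dict(el=(315,120,352,160),cov=(300,200,342,242),base=(215,175,275,232),blue=(178,150,210,182),red=(230,142,256,170),beaker=(130,148,165,185)),
       side=dict(el=(192,162,215,188),cov=(258,155,290,198),base=(230,178,290,235)))[n]
    for k,(a,b,e,g) in boxes.items():
        w=W[b:g,a:e].reshape(-1,3);w=w[ok[b:g,a:e].ravel()]
        zt=np.percentile(w[:,2],[1,50,99]);hi=w[w[:,2]>zt[2]-.006]
        uv=hi[:,:2];hull=cv2.convexHull((uv*1000).astype(np.float32)).reshape(-1,2)/1000
        print(k,"z",zt.round(4),"n",len(hi),"mean",hi[:,:2].mean(0).round(4),"encl",np.round(cv2.minEnclosingCircle(uv.astype(np.float32))[0],4),np.round(cv2.minEnclosingCircle(uv.astype(np.float32))[1],4))
p=np.load("top0.npz")["p"]
a=cv2.resize(p[125:260,170:360],None,fx=4,fy=4,interpolation=cv2.INTER_CUBIC)
cv2.imwrite("pics/crop0.png",a[...,::-1])
E
```

```text
top
el z [-0.0042  0.0017  0.064 ] n 179 mean [ 0.6186 -0.1997] encl [ 0.6182 -0.1999] 0.0204
cov z [-0.0037  0.0034  0.0891] n 391 mean [ 0.4273 -0.1592] encl [ 0.4272 -0.1586] 0.0271
base z [-0.0038  0.0042  0.0943] n 68 mean [0.4686 0.0119] encl [0.4695 0.012 ] 0.0104
blue z [-0.0041  0.0026  0.0639] n 203 mean [0.5614 0.134 ] encl [0.5617 0.1334] 0.0206
red z [-0.0039  0.0044  0.0645] n 181 mean [0.5849 0.0172] encl [0.5847 0.0172] 0.0206
beaker z [-0.0032  0.0033  0.0724] n 107 mean [0.5661 0.2423] encl [0.5643 0.2386] 0.0293
side
el z [-0.5667  0.0085  0.0597] n 86 mean [ 0.617 -0.194] encl [ 0.6174 -0.1958] 0.0219
cov z [-0.5675  0.015   0.0921] n 38 mean [0.4665 0.0188] encl [0.4672 0.0171] 0.0089
base z [-0.0026  0.0003  0.0887] n 58 mean [0.4683 0.0193] encl [0.4689 0.0164] 0.0105
```

View pics/crop0.png

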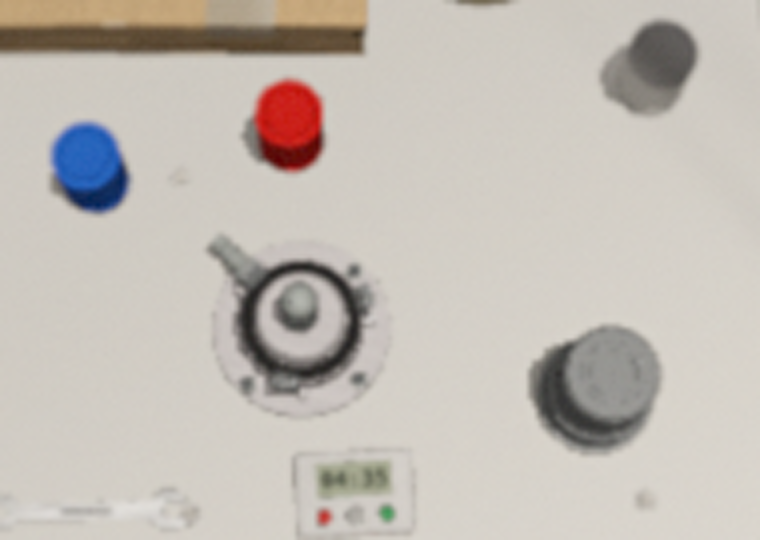

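The crop confirms it: the grey pleated cylinder at crop (660,55), top view (335,141), is the only plain element. It has the right 20 mm radius and is 60 mm high. The stepped cover is at crop (608,385). I'll hover over the base first so the wrist camera can measure it.

Call:
{"fn": "send_rows", "kwargs": {
  "plan": [
    {"dx":-414,"dy":-453,"dz":-25,"wz":63.3,"claw":1},
    {"dx":-414,"dy":-453,"dz":-25,"wz":63.3,"claw":1},
    {"dx":-414,"dy":-453,"dz":-25,"wz":63.3,"claw":1},
    {"dx":-414,"dy":-453,"dz":-25,"wz":63.3,"claw":1},
    {"dx":-414,"dy":-453,"dz":-25,"wz":63.3,"claw":1},
    {"dx":-414,"dy":-453,"dz":-25,"wz":63.3,"claw":1},
    {"dx":-414,"dy":-453,"dz":-25,"wz":63.3,"claw":1},
    {"dx":-414,"dy":-453,"dz":-25,"wz":63.3,"claw":1},
    {"dx":-414,"dy":-453,"dz":-25,"wz":63.3,"claw":1},
    {"dx":-414,"dy":-453,"dz":-25,"wz":63.3,"claw":1}
  ]
}}

```text
invalid input
```

Call:
{"fn": "send_rows", "kwargs": {
  "plan": [
    {"dz":0,"claw":1},
    {"dz":0,"claw":1}
  ]
}}

```text
invalid input
```

```bash
python3 - <<'E'
from h import *
s=r.get_state();print(s["clock"],s["position"],s["eef_rot"],s["joint_pos"].round(2))
c=viewer.get_calibration("wrist");p,d=viewer.capture("wrist")
np.savez("w1.npz",p=p,d=d,c=c);cv2.imwrite("pics/w1.png",p[...,::-1])
M=np.array(c["world_to_cam"]);print(c["fx"],c["k1"],-M[:3,:3].T@M[:3,3],M[:3,:3].round(3))
E
```

```text
0.1 [0.30283305 0.60263765 0.25505413] [ 2.30798100e-01  9.73001053e-01 -1.00558861e-03 -4.20844011e-04] [ 0.95  0.29  1.58  0.    1.28 -0.15]
345.74021040960486 -0.009382109164748454 [0.23444067 0.63693198 0.37309944] [[ 0.449  0.893 -0.002]
 [ 0.853 -0.429  0.298]
 [ 0.266 -0.136 -0.954]]
```

View pics/w1.png

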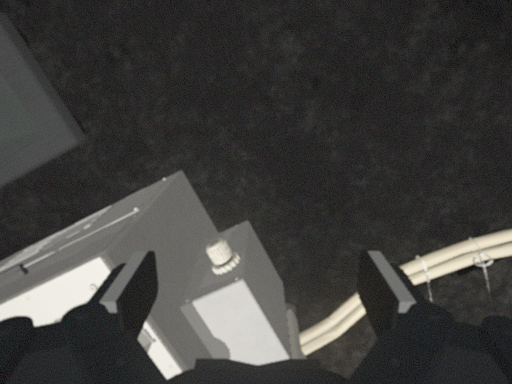

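The move was refused, so this wrist picture is from the start pose. It shows the table's edge at lower left, with the fingers at (130,300) and (385,290). I'll resend the rows with every field given.

Call:
{"fn": "send_rows", "kwargs": {
  "grip_force": 40,
  "plan": [
    {"dx":-41,"dy":-45,"dz":-3,"wx":0,"wy":0,"wz":6.3,"claw":1},
    {"dx":-83,"dy":-91,"dz":-5,"wx":0,"wy":0,"wz":12.6,"claw":1},
    {"dx":-124,"dy":-136,"dz":-8,"wx":0,"wy":0,"wz":19,"claw":1},
    {"dx":-166,"dy":-181,"dz":-10,"wx":0,"wy":0,"wz":25.3,"claw":1},
    {"dx":-207,"dy":-226,"dz":-13,"wx":0,"wy":0,"wz":31.6,"claw":1},
    {"dx":-248,"dy":-272,"dz":-15,"wx":0,"wy":0,"wz":38,"claw":1},
    {"dx":-290,"dy":-317,"dz":-18,"wx":0,"wy":0,"wz":44.3,"claw":1},
    {"dx":-331,"dy":-362,"dz":-20,"wx":0,"wy":0,"wz":50.6,"claw":1},
    {"dx":-373,"dy":-408,"dz":-23,"wx":0,"wy":0,"wz":57,"claw":1},
    {"dx":-414,"dy":-453,"dz":-25,"wx":0,"wy":0,"wz":63.3,"claw":1}
  ]
}}

```text
clock: 1.4
position: [0.4696, 0.0104, 0.2815]
eef_rot: [0.708, 0.706, 0.0, 0.0]
ft_force: [-0.0, 0.2, 0.7]
grip_width: 1.001
grasp_force: 0.0
```

```bash
python3 - <<'E'
from h import *
s=r.get_state();print(s["clock"],s["position"],s["eef_rot"],s["joint_pos"].round(2))
c=viewer.get_calibration("wrist");p,d=viewer.capture("wrist")
np.savez("w1.npz",p=p,d=d);cv2.imwrite("pics/w2.png",p[...,::-1])
M=np.array(c["world_to_cam"]);print(-M[:3,:3].T@M[:3,3],M[:3,:3].round(3))
W=cloud(c,d);ok=d>0;w=W[ok]
near=np.hypot(w[:,0]-.469,w[:,1]-.012)<.06
w=w[near];z=w[:,2];print(np.histogram(z,bins=np.arange(-.005,.11,.005)))
for lo,hi in((.088,.1),(.040,.049),(.0075,.0085),(.005,.012)):
    q=w[(z>lo)&(z<hi)];q=q[np.hypot(q[:,0]-.469,q[:,1]-.012)<.06]
    if len(q)>5: print(lo,len(q),np.median(q[:,2]),q[:,:2].mean(0),cv2.minEnclosingCircle(q[:,:2].astype(np.float32)))
E
```

```text
1.4 [0.46962584 0.01041487 0.28148782] [7.08415790e-01 7.05795251e-01 2.82219260e-04 2.30204467e-04] [-0.19 -0.2   2.04  0.    1.31 -0.19]
[0.46974802 0.08669437 0.39949823] [[ 1.    -0.004 -0.   ]
 [-0.004 -0.954  0.299]
 [-0.001 -0.299 -0.954]]
(array([ 805,  914, 2224,  158,   97,  157,  153, 1322,  126, 1262,  436,
         18,   18,   22,   19,   21,   21,   19,   87,  255,   72,    0]), array([-0.005,  0.   ,  0.005,  0.01 ,  0.015,  0.02 ,  0.025,  0.03 ,
        0.035,  0.04 ,  0.045,  0.05 ,  0.055,  0.06 ,  0.065,  0.07 ,
        0.075,  0.08 ,  0.085,  0.09 ,  0.095,  0.1  ,  0.105]))
0.088 387 0.09348806201122427 [0.46822594 0.01381953] ((0.4681686758995056, 0.012863735668361187), 0.010568691417574883)
0.04 1693 0.0441273245132469 [0.46821247 0.01630398] ((0.46831566095352173, 0.012693650089204311), 0.04319683089852333)
0.0075 989 0.008039455948507744 [0.46878888 0.01893095] ((0.4682144820690155, 0.012937950901687145), 0.05192220211029053)
0.005 2301 0.008362311895507912 [0.46803256 0.02127242] ((0.4682098627090454, 0.012701772153377533), 0.052148859947919846)
```

View pics/w2.png

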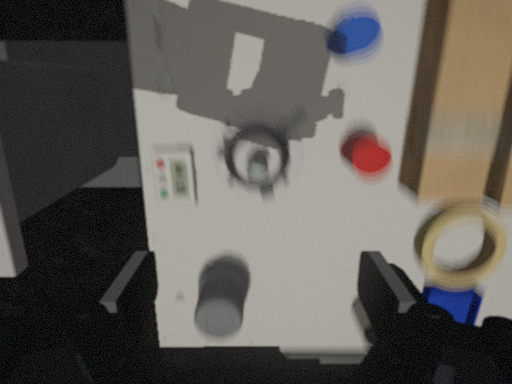

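The wrist view shows the base at (258,155), with the core tip at (258,165), the cover at (222,295), the red look-alike at (370,155) and the blue one at (355,32). Core, spigot and flange fits agree on a base axis at about (0.4682, 0.0128). Next I'll hover over the element.

Call:
{"fn": "send_rows", "kwargs": {
  "plan": [
    {"dx":-42,"dy":30,"dz":6,"wx":0,"wy":0,"wz":0,"claw":1},
    {"dx":-85,"dy":60,"dz":12,"wx":0,"wy":0,"wz":0,"claw":1},
    {"dx":-127,"dy":90,"dz":18,"wx":0,"wy":0,"wz":0,"claw":1},
    {"dx":-170,"dy":120,"dz":24,"wx":0,"wy":0,"wz":0,"claw":1},
    {"dx":-212,"dy":150,"dz":30,"wx":0,"wy":0,"wz":0,"claw":1},
    {"dx":-212,"dy":150,"dz":30,"wx":0,"wy":0,"wz":0,"claw":1},
    {"dx":-212,"dy":150,"dz":30,"wx":0,"wy":0,"wz":0,"claw":1},
    {"dx":-212,"dy":150,"dz":30,"wx":0,"wy":0,"wz":0,"claw":1}
  ]
}}

```text
clock: 2.45
position: [0.6192, -0.1983, 0.2518]
eef_rot: [0.707, 0.708, 0.0, 0.0]
ft_force: [0.8, -0.2, 0.6]
grip_width: 1.0
grasp_force: 0.0
```

```bash
cat > m.py <<'E'
from h import *
import sys
def meas(x0,y0,rad,lo,hi,cam="wrist",tag=None):
    s=r.get_state();print(s["clock"],s["position"].round(4),s["eef_rot"].round(4),s["ft_force"].round(1))
    c=viewer.get_calibration(cam);p,d=viewer.capture(cam)
    if tag: np.savez(tag+".npz",p=p,d=d)
    W=cloud(c,d)[d>0]
    q=W[(np.hypot(W[:,0]-x0,W[:,1]-y0)<rad)&(W[:,2]>lo)&(W[:,2]<hi)]
    e=cv2.minEnclosingCircle(q[:,:2].astype(np.float32))
    print(len(q),"z",np.median(q[:,2]).round(4),"mean",q[:,:2].mean(0).round(4),"encl",np.round(e[0],4),round(e[1],4))
    return p,d,c,q
E
python3 -c "
from m import *
meas(.6186,-.2,.05,.055,.07)"
```

```text
2.45 [ 0.6192 -0.1983  0.2518] [7.066e-01 7.076e-01 1.000e-04 1.000e-04] [ 0.8 -0.2  0.6]
1476 z 0.0595 mean [ 0.6169 -0.1984] encl [ 0.6168 -0.199 ] 0.0204
```

Call:
{"fn": "send_rows", "kwargs": {
  "plan": [
    {"dx":-1,"dy":-1,"dz":50,"wx":0,"wy":0,"wz":0,"claw":1},
    {"dx":-1,"dy":-1,"dz":100,"wx":0,"wy":0,"wz":0,"claw":1},
    {"dx":-1,"dy":-1,"dz":145,"wx":0,"wy":0,"wz":0,"claw":1},
    {"dx":-1,"dy":-1,"dz":180,"wx":0,"wy":0,"wz":0,"claw":1},
    {"dx":-1,"dy":-1,"dz":199,"wx":0,"wy":0,"wz":0,"claw":1},
    {"dx":-1,"dy":-1,"dz":199,"wx":0,"wy":0,"wz":0,"claw":1},
    {"dx":-1,"dy":-1,"dz":199,"wx":0,"wy":0,"wz":0,"claw":1}
  ]
}}

```text
clock: 3.38
position: [0.6199, -0.201, 0.0545]
eef_rot: [0.707, 0.707, 0.001, 0.002]
ft_force: [-0.3, -0.5, -0.0]
grip_width: 0.998
grasp_force: 0.0
```

Call:
{"fn": "send_rows", "kwargs": {
  "grip_force": 30,
  "plan": [
    {"dx":0,"dy":0,"dz":0,"wx":0,"wy":0,"wz":0,"claw":0.3},
    {"dx":0,"dy":0,"dz":0,"wx":0,"wy":0,"wz":0,"claw":0.3},
    {"dx":0,"dy":0,"dz":0,"wx":0,"wy":0,"wz":0,"claw":0.3},
    {"dx":0,"dy":0,"dz":0,"wx":0,"wy":0,"wz":0,"claw":0.3},
    {"dx":0,"dy":0,"dz":0,"wx":0,"wy":0,"wz":0,"claw":0.3},
    {"dx":0,"dy":0,"dz":0,"wx":0,"wy":0,"wz":0,"claw":0.3}
  ]
}}

```text
clock: 4.12
position: [0.6192, -0.2009, 0.0534]
eef_rot: [0.707, 0.707, 0.0, 0.001]
ft_force: [0.3, 0.7, 5.3]
grip_width: 0.46
grasp_force: 30.7
```

Call:
{"fn": "send_rows", "kwargs": {
  "plan": [
    {"dx":0,"dy":0,"dz":-40,"wx":0,"wy":0,"wz":0,"claw":0.3},
    {"dx":0,"dy":0,"dz":-90,"wx":0,"wy":0,"wz":0,"claw":0.3},
    {"dx":0,"dy":0,"dz":-140,"wx":0,"wy":0,"wz":0,"claw":0.3},
    {"dx":0,"dy":0,"dz":-160,"wx":0,"wy":0,"wz":0,"claw":0.3},
    {"dx":0,"dy":0,"dz":-160,"wx":0,"wy":0,"wz":0,"claw":0.3},
    {"dx":0,"dy":0,"dz":-160,"wx":0,"wy":0,"wz":0,"claw":0.3}
  ]
}}

```text
clock: 4.88
position: [0.6173, -0.1999, 0.2089]
eef_rot: [0.707, 0.707, -0.001, -0.003]
ft_force: [-0.1, 0.1, 0.4]
grip_width: 0.459
grasp_force: 30.5
```

```bash
python3 -c "
from m import *
p,d,c,q=meas(.619,-.2,.04,.18,.25,tag='w3')
for _ in range(3): print(r.get_state()['position'],r.get_state()['ft_force'])
cv2.imwrite('pics/w3.png',p[...,::-1])
z=q[:,2];print(np.histogram(z,bins=np.arange(.18,.251,.005)))
meas(.619,-.2,.04,.20,.225)
"
```

```text
4.875 [ 0.6173 -0.1999  0.2089] [ 0.707   0.7072 -0.0008 -0.0025] [-0.1  0.1  0.4]
20182 z 0.2155 mean [ 0.6192 -0.1935] encl [ 0.619 -0.2  ] 0.0401
[ 0.61719654 -0.19988411  0.20865514] [ 0.37338673  0.15621176 -1.09258958]
[ 0.61719654 -0.19988411  0.20865514] [ 0.37338673  0.15621176 -1.09258958]
[ 0.61719654 -0.19988411  0.20865514] [ 0.37338673  0.15621176 -1.09258958]
(array([ 293,  387,  625,  775,  842,  737, 5000, 4606, 1107,  636, 1173,
       2101, 1814,   86]), array([0.18 , 0.185, 0.19 , 0.195, 0.2  , 0.205, 0.21 , 0.215, 0.22 ,
       0.225, 0.23 , 0.235, 0.24 , 0.245, 0.25 ]))
4.925 [ 0.6172 -0.1999  0.2087] [ 0.707   0.7072 -0.0009 -0.0028] [ 0.4  0.2 -1.1]
12283 z 0.2146 mean [ 0.6172 -0.1953] encl [ 0.6172 -0.1934] 0.0335
```

View pics/w3.png

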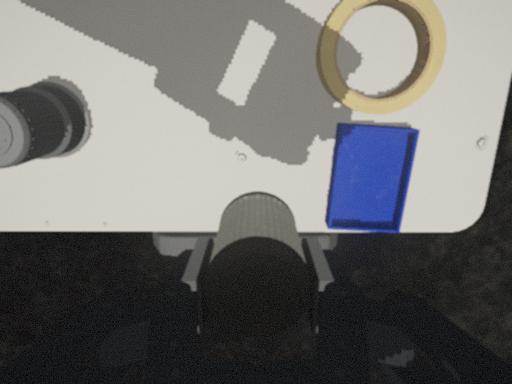

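The wrist view shows the element upright between the pads at (258,265). Now I'll carry it above the base.

Call:
{"fn": "send_rows", "kwargs": {
  "plan": [
    {"dx":42,"dy":-30,"dz":0,"wx":0,"wy":0,"wz":0,"claw":0.3},
    {"dx":85,"dy":-60,"dz":0,"wx":0,"wy":0,"wz":0,"claw":0.3},
    {"dx":127,"dy":-90,"dz":0,"wx":0,"wy":0,"wz":0,"claw":0.3},
    {"dx":170,"dy":-119,"dz":0,"wx":0,"wy":0,"wz":0,"claw":0.3},
    {"dx":212,"dy":-149,"dz":10,"wx":0,"wy":0,"wz":0,"claw":0.3},
    {"dx":212,"dy":-149,"dz":30,"wx":0,"wy":0,"wz":0,"claw":0.3},
    {"dx":212,"dy":-149,"dz":40,"wx":0,"wy":0,"wz":0,"claw":0.3},
    {"dx":212,"dy":-149,"dz":40,"wx":0,"wy":0,"wz":0,"claw":0.3},
    {"dx":212,"dy":-149,"dz":40,"wx":0,"wy":0,"wz":0,"claw":0.3}
  ]
}}

```text
clock: 6.1
position: [0.4702, 0.0109, 0.1726]
eef_rot: [0.707, 0.707, 0.0, 0.0]
ft_force: [0.4, 0.7, -0.4]
grip_width: 0.46
grasp_force: 30.6
```

```bash
python3 -c "
from m import *
for i in range(4):
  s=r.get_state();print(s['position'].round(4),s['eef_rot'].round(4))
  p,d,c,q=meas(.469,.012,.06,.005,.012)
cv2.imwrite('pics/w4.png',p[...,::-1]);np.savez('w4.npz',p=p,d=d)
p,d,c,q=meas(.469,.012,.06,.005,.012,'side')
cv2.imwrite('pics/s4.png',cv2.resize(p[130:250,200:320],None,fx=5,fy=5,interpolation=2)[...,::-1]);np.savez('s4.npz',p=p,d=d)
"
```

```text
[0.4702 0.0109 0.1726] [7.073e-01 7.069e-01 1.000e-04 2.000e-04]
6.1 [0.4702 0.0109 0.1726] [7.073e-01 7.069e-01 1.000e-04 2.000e-04] [ 0.4  0.7 -0.4]
3411 z 0.0083 mean [0.4685 0.0315] encl [0.4682 0.0128] 0.0521
[0.4703 0.0108 0.1729] [7.073e-01 7.069e-01 3.000e-04 4.000e-04]
6.15 [0.4703 0.0108 0.1729] [7.073e-01 7.069e-01 3.000e-04 4.000e-04] [ 1.1 -0.3  0.2]
3410 z 0.0084 mean [0.4684 0.0314] encl [0.4683 0.0127] 0.0521
[0.4703 0.0109 0.173 ] [7.073e-01 7.069e-01 3.000e-04 5.000e-04]
6.2 [0.4703 0.0109 0.173 ] [7.073e-01 7.069e-01 3.000e-04 5.000e-04] [ 0.7  0.4 -0. ]
3418 z 0.0084 mean [0.4686 0.0315] encl [0.4683 0.0129] 0.052
[0.4702 0.011  0.173 ] [7.073e-01 7.069e-01 3.000e-04 5.000e-04]
6.25 [0.4702 0.011  0.173 ] [7.073e-01 7.069e-01 3.000e-04 5.000e-04] [ 0.5 -0.1 -0.2]
3416 z 0.0084 mean [0.4685 0.0315] encl [0.4682 0.0127] 0.0522
6.3 [0.4701 0.011  0.1729] [7.072e-01 7.070e-01 3.000e-04 4.000e-04] [-0.5  0.4 -0.5]
288 z 0.0077 mean [0.467  0.0403] encl [0.4697 0.0144] 0.0535
```

View pics/s4.png

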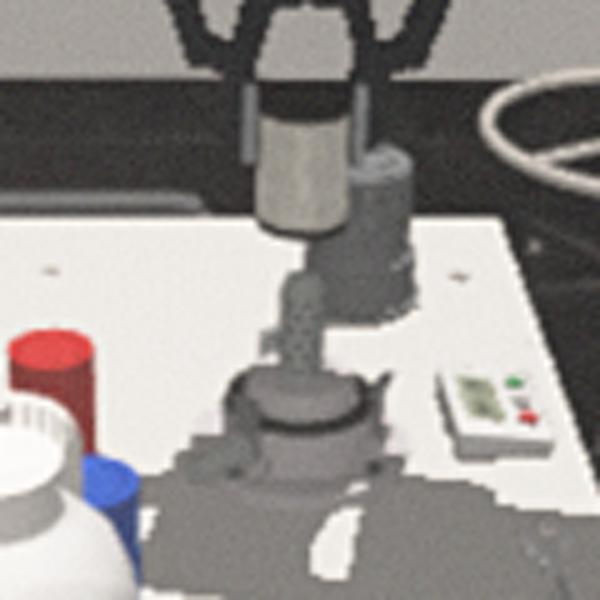

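The crop of the side view shows the element at crop (305,170) hanging upright over the core at (303,320), lined up in x. I'll check y from depth in the side view and both axes from the top view.

```bash
python3 -c "
from m import *
from scipy.optimize import least_squares as L
def fit(W,R,lo,hi,x0=.469,y0=.013):
    q=W[(np.hypot(W[:,0]-x0,W[:,1]-y0)<R+.006)&(W[:,2]>lo)&(W[:,2]<hi)]
    s=L(lambda v:np.hypot(q[:,0]-v[0],q[:,1]-v[1])-R,[x0,y0],loss='soft_l1',f_scale=.001)
    print(len(q),s.x.round(4),np.abs(s.fun).mean().round(4))
f=np.load('s4.npz');c=viewer.get_calibration('side');W=cloud(c,f['d'])[f['d']>0]
print('el side');fit(W,.02,.125,.145)
print('core side');fit(W,.0105,.055,.085);
print('body');fit(W,.0365,.012,.028)
W=W=cloud(viewer.get_calibration('wrist'),np.load('w4.npz')['d']);W=W[np.load('w4.npz')['d']>0]
print('el wrist');fit(W,.02,.125,.15);fit(W,.02,.15,.17)
meas(.47,.012,.08,.005,.012,'top');
p,d,c,q=meas(.47,.012,.022,.12,.165,'top');
"
```

```text
el side
150 [0.4704 0.0122] 0.0009
core side
110 [0.4685 0.0132] 0.0008
body
185 [0.4684 0.0135] 0.0014
el wrist
1354 [0.4699 0.0117] 0.0006
2161 [0.4697 0.012 ] 0.0014
6.35 [0.47   0.0111 0.1728] [7.072e-01 7.070e-01 3.000e-04 4.000e-04] [ 0.1 -0.3 -1. ]
12 z 0.0057 mean [ 0.4561 -0.0527] encl [ 0.4628 -0.0457] 0.0474
6.4 [0.4699 0.0112 0.1727] [7.071e-01 7.071e-01 2.000e-04 3.000e-04] [-0.3  0.1  0.1]
0 z nan mean [nan nan] encl [0. 0.] 0.0
  return _methods._mean(a, axis=axis, dtype=dtype,
  ret = ret.dtype.type(ret / rcount)
m.py:10: RuntimeWarning: Mean of empty slice.
  print(len(q),"z",np.median(q[:,2]).round(4),"mean",q[:,:2].mean(0).round(4),"encl",np.round(e[0],4),round(e[1],4))
  ret = um.true_divide(
```

Both views agree: the element must move 1.6 mm in −x and 1 mm in +y. I'll shift and lower it in steps, watching the force.

Call:
{"fn": "send_rows", "kwargs": {
  "plan": [
    {"dx":1,"dy":-1.6,"dz":0,"wx":0,"wy":0,"wz":0,"claw":0.3},
    {"dx":1,"dy":-1.6,"dz":0,"wx":0,"wy":0,"wz":0,"claw":0.3},
    {"dx":1,"dy":-1.6,"dz":8,"wx":0,"wy":0,"wz":0,"claw":0.3},
    {"dx":1,"dy":-1.6,"dz":15,"wx":0,"wy":0,"wz":0,"claw":0.3},
    {"dx":1,"dy":-1.6,"dz":20,"wx":0,"wy":0,"wz":0,"claw":0.3},
    {"dx":1,"dy":-1.6,"dz":25,"wx":0,"wy":0,"wz":0,"claw":0.3},
    {"dx":1,"dy":-1.6,"dz":30,"wx":0,"wy":0,"wz":0,"claw":0.3},
    {"dx":1,"dy":-1.6,"dz":35,"wx":0,"wy":0,"wz":0,"claw":0.3},
    {"dx":1,"dy":-1.6,"dz":35,"wx":0,"wy":0,"wz":0,"claw":0.3}
  ]
}}

```text
clock: 7.58
position: [0.4677, 0.0125, 0.1368]
eef_rot: [0.707, 0.707, -0.0, -0.0]
ft_force: [0.1, 0.1, -0.2]
grip_width: 0.459
grasp_force: 30.6
```

Call:
{"fn": "send_rows", "kwargs": {
  "plan": [
    {"dx":0,"dy":0,"dz":10,"wx":0,"wy":0,"wz":0,"claw":0.3},
    {"dx":0,"dy":0,"dz":20,"wx":0,"wy":0,"wz":0,"claw":0.3},
    {"dx":0,"dy":0,"dz":28,"wx":0,"wy":0,"wz":0,"claw":0.3},
    {"dx":0,"dy":0,"dz":34,"wx":0,"wy":0,"wz":0,"claw":0.3},
    {"dx":0,"dy":0,"dz":38,"wx":0,"wy":0,"wz":0,"claw":0.3},
    {"dx":0,"dy":0,"dz":38,"wx":0,"wy":0,"wz":0,"claw":0.3},
    {"dx":0,"dy":0,"dz":38,"wx":0,"wy":0,"wz":0,"claw":0.3}
  ]
}}

```text
clock: 8.45
position: [0.4682, 0.0124, 0.0996]
eef_rot: [0.707, 0.707, 0.0, 0.0]
ft_force: [0.3, -0.6, -0.3]
grip_width: 0.459
grasp_force: 30.6
```

Call:
{"fn": "send_rows", "kwargs": {
  "plan": [
    {"dx":0,"dy":0,"dz":1,"wx":0,"wy":0,"wz":0,"claw":0.3},
    {"dx":0,"dy":0,"dz":2,"wx":0,"wy":0,"wz":0,"claw":0.3},
    {"dx":0,"dy":0,"dz":2,"wx":0,"wy":0,"wz":0,"claw":0.55},
    {"dx":0,"dy":0,"dz":2,"wx":0,"wy":0,"wz":0,"claw":0.8},
    {"dx":0,"dy":0,"dz":2,"wx":0,"wy":0,"wz":0,"claw":1},
    {"dx":0,"dy":0,"dz":2,"wx":0,"wy":0,"wz":0,"claw":1},
    {"dx":0,"dy":0,"dz":2,"wx":0,"wy":0,"wz":0,"claw":1},
    {"dx":0,"dy":0,"dz":2,"wx":0,"wy":0,"wz":0,"claw":1}
  ]
}}

```text
clock: 9.45
position: [0.468, 0.0124, 0.0973]
eef_rot: [0.707, 0.707, -0.0, -0.0]
ft_force: [-0.5, -0.4, 0.6]
grip_width: 1.0
grasp_force: 0.0
```

Call:
{"fn": "send_rows", "kwargs": {
  "plan": [
    {"dx":0,"dy":0,"dz":-15,"wx":0,"wy":0,"wz":0,"claw":1},
    {"dx":0,"dy":0,"dz":-60,"wx":0,"wy":0,"wz":0,"claw":1},
    {"dx":0,"dy":0,"dz":-110,"wx":0,"wy":0,"wz":0,"claw":1},
    {"dx":0,"dy":0,"dz":-160,"wx":0,"wy":0,"wz":0,"claw":1},
    {"dx":0,"dy":0,"dz":-180,"wx":0,"wy":0,"wz":0,"claw":1},
    {"dx":0,"dy":0,"dz":-180,"wx":0,"wy":0,"wz":0,"claw":1},
    {"dx":0,"dy":0,"dz":-180,"wx":0,"wy":0,"wz":0,"claw":1}
  ]
}}

```text
clock: 10.32
position: [0.4673, 0.0125, 0.2764]
eef_rot: [0.707, 0.707, -0.0, -0.001]
ft_force: [-0.5, 0.3, -1.0]
grip_width: 1.003
grasp_force: 0.0
```

```bash
python3 -c "
from m import *
p,d,c,q=meas(.468,.013,.03,.095,.115)
cv2.imwrite('pics/w5.png',p[...,::-1])
meas(.468,.013,.06,.005,.012)
meas(.427,-.159,.04,.075,.1)
p,d,c,q=meas(.427,-.159,.04,.075,.1,'top')
"
```

```text
10.325 [0.4673 0.0125 0.2764] [ 7.070e-01  7.072e-01 -5.000e-04 -7.000e-04] [-0.5  0.3 -1. ]
1686 z 0.1034 mean [0.4679 0.0149] encl [0.4679 0.0142] 0.0204
10.375 [0.4672 0.0126 0.2758] [ 0.707   0.7072 -0.0008 -0.0012] [-1.2  0.3 -0.2]
2227 z 0.0084 mean [0.468  0.0239] encl [0.4683 0.0128] 0.052
10.425 [0.4671 0.0125 0.2755] [ 0.707   0.7072 -0.0009 -0.0014] [0.7 0.2 0.1]
1811 z 0.0841 mean [ 0.4269 -0.1533] encl [ 0.4266 -0.1571] 0.0274
10.475 [0.4672 0.0125 0.2756] [ 0.7071  0.7072 -0.0009 -0.0013] [ 0.4 -0.1 -0.2]
489 z 0.0848 mean [ 0.4267 -0.1583] encl [ 0.4276 -0.1591] 0.0276
```

The element is seated: its top is at 0.1034 and its axis is within 1.5 mm of the base's. Next, the cover.

Call:
{"fn": "send_rows", "kwargs": {
  "plan": [
    {"dx":-43,"dy":-10,"dz":0,"wx":0,"wy":0,"wz":0,"claw":1},
    {"dx":-86,"dy":-20,"dz":0,"wx":0,"wy":0,"wz":0,"claw":1},
    {"dx":-130,"dy":-31,"dz":0,"wx":0,"wy":0,"wz":0,"claw":1},
    {"dx":-171,"dy":-41,"dz":0,"wx":0,"wy":0,"wz":0,"claw":1},
    {"dx":-171,"dy":-41,"dz":0,"wx":0,"wy":0,"wz":0,"claw":1},
    {"dx":-171,"dy":-41,"dz":0,"wx":0,"wy":0,"wz":0,"claw":1},
    {"dx":-171,"dy":-41,"dz":0,"wx":0,"wy":0,"wz":0,"claw":1}
  ]
}}

```text
clock: 11.4
position: [0.4271, -0.1576, 0.277]
eef_rot: [0.706, 0.708, 0.0, -0.0]
ft_force: [-0.1, -0.2, -0.3]
grip_width: 1.0
grasp_force: 0.0
```

```bash
python3 -c "
from m import *
p,d,c,q=meas(.427,-.159,.04,.075,.1)
print(r.get_state()['joint_pos'].round(2))"
```

```text
11.4 [ 0.4271 -0.1576  0.277 ] [ 7.065e-01  7.077e-01  0.000e+00 -4.000e-04] [-0.1 -0.2 -0.3]
2580 z 0.0843 mean [ 0.4263 -0.1559] encl [ 0.4264 -0.1574] 0.0274
[-0.58 -0.23  2.07  0.    1.31 -0.58]
```

Call:
{"fn": "send_rows", "kwargs": {
  "plan": [
    {"dx":-0.5,"dy":0,"dz":55,"wx":0,"wy":0,"wz":0,"claw":1},
    {"dx":-0.5,"dy":0,"dz":110,"wx":0,"wy":0,"wz":0,"claw":1},
    {"dx":-0.5,"dy":0,"dz":155,"wx":0,"wy":0,"wz":0,"claw":1},
    {"dx":-0.5,"dy":0,"dz":190,"wx":0,"wy":0,"wz":0,"claw":1},
    {"dx":-0.5,"dy":0,"dz":208,"wx":0,"wy":0,"wz":0,"claw":1},
    {"dx":-0.5,"dy":0,"dz":214,"wx":0,"wy":0,"wz":0,"claw":1},
    {"dx":-0.5,"dy":0,"dz":214,"wx":0,"wy":0,"wz":0,"claw":1},
    {"dx":-0.5,"dy":0,"dz":214,"wx":0,"wy":0,"wz":0,"claw":1}
  ]
}}

```text
clock: 12.45
position: [0.4279, -0.1594, 0.0645]
eef_rot: [0.707, 0.707, 0.0, 0.001]
ft_force: [0.1, -0.5, -0.5]
grip_width: 0.997
grasp_force: 0.0
```

Call:
{"fn": "send_rows", "kwargs": {
  "grip_force": 60,
  "plan": [
    {"dx":0,"dy":0,"dz":0,"wx":0,"wy":0,"wz":0,"claw":0.45},
    {"dx":0,"dy":0,"dz":0,"wx":0,"wy":0,"wz":0,"claw":0.45},
    {"dx":0,"dy":0,"dz":0,"wx":0,"wy":0,"wz":0,"claw":0.45},
    {"dx":0,"dy":0,"dz":0,"wx":0,"wy":0,"wz":0,"claw":0.45},
    {"dx":0,"dy":0,"dz":0,"wx":0,"wy":0,"wz":0,"claw":0.45},
    {"dx":0,"dy":0,"dz":0,"wx":0,"wy":0,"wz":0,"claw":0.45}
  ]
}}

```text
clock: 13.2
position: [0.4277, -0.1596, 0.0644]
eef_rot: [0.707, 0.707, 0.0, 0.001]
ft_force: [-1.5, -0.6, 6.4]
grip_width: 0.626
grasp_force: 63.2
```

Call:
{"fn": "send_rows", "kwargs": {
  "plan": [
    {"dx":0,"dy":0,"dz":-30,"wx":0,"wy":0,"wz":0,"claw":0.45},
    {"dx":0,"dy":0,"dz":-80,"wx":0,"wy":0,"wz":0,"claw":0.45},
    {"dx":0,"dy":0,"dz":-130,"wx":0,"wy":0,"wz":0,"claw":0.45},
    {"dx":20,"dy":5,"dz":-135,"wx":0,"wy":0,"wz":0,"claw":0.45},
    {"dx":65,"dy":15,"dz":-135,"wx":0,"wy":0,"wz":0,"claw":0.45},
    {"dx":110,"dy":25,"dz":-135,"wx":0,"wy":0,"wz":0,"claw":0.45},
    {"dx":150,"dy":36,"dz":-135,"wx":0,"wy":0,"wz":0,"claw":0.45},
    {"dx":171.5,"dy":41,"dz":-135,"wx":0,"wy":0,"wz":0,"claw":0.45},
    {"dx":171.5,"dy":41,"dz":-135,"wx":0,"wy":0,"wz":0,"claw":0.45},
    {"dx":171.5,"dy":41,"dz":-135,"wx":0,"wy":0,"wz":0,"claw":0.45}
  ]
}}

```text
clock: 14.45
position: [0.4675, 0.0121, 0.1978]
eef_rot: [0.707, 0.707, -0.0, -0.0]
ft_force: [0.2, 0.0, -1.5]
grip_width: 0.621
grasp_force: 63.2
```

Call:
{"fn": "send_rows", "kwargs": {
  "plan": [
    {"dx":0,"dy":0,"dz":0,"wx":0,"wy":0,"wz":0,"claw":0.45},
    {"dx":0,"dy":0,"dz":0,"wx":0,"wy":0,"wz":0,"claw":0.45},
    {"dx":0,"dy":0,"dz":0,"wx":0,"wy":0,"wz":0,"claw":0.45}
  ]
}}

```text
clock: 14.82
position: [0.468, 0.0119, 0.1984]
eef_rot: [0.707, 0.707, 0.0, 0.0]
ft_force: [-0.2, -0.3, -0.6]
grip_width: 0.622
grasp_force: 63.2
```

```bash
cat > f.py <<'E'
from m import *
from scipy.optimize import least_squares as L
def fit(W,R,lo,hi,x0=.469,y0=.013):
    q=W[(np.abs(np.hypot(W[:,0]-x0,W[:,1]-y0)-R)<.006)&(W[:,2]>lo)&(W[:,2]<hi)]
    s=L(lambda v:np.hypot(q[:,0]-v[0],q[:,1]-v[1])-R,[x0,y0],loss='soft_l1',f_scale=.0007)
    print("  R",R,len(q),s.x.round(4),np.abs(s.fun).mean().round(4))
for n in ("side","wrist"):
    c=viewer.get_calibration(n);p,d=viewer.capture(n);W=cloud(c,d)[d>0]
    np.savez("f_"+n+".npz",p=p,d=d)
    print(n,"cover lower/upper");z=r.get_state()["position"][2]-.0644
    fit(W,.031,z+.009,z+.03);fit(W,.027,z+.04,z+.075)
    print(" element, body");fit(W,.02,.06,.1);fit(W,.0365,.012,.028)
    q=W[(np.hypot(W[:,0]-.469,W[:,1]-.013)<.06)&(W[:,2]>.005)&(W[:,2]<.012)]
    print(" flange",cv2.minEnclosingCircle(q[:,:2].astype(np.float32)))
    cv2.imwrite("pics/f_"+n+".png",p[...,::-1])
s=r.get_state();print(s["position"],s["eef_rot"].round(4),s["ft_force"],s["grip_width"])
E
python3 f.py; python3 -c "
import cv2
p=cv2.imread('pics/f_side.png');cv2.imwrite('pics/s6.png',cv2.resize(p[110:250,190:330],None,fx=4,fy=4,interpolation=2))"
```

```text
side cover lower/upper
  R 0.031 255 [0.4678 0.014 ] 0.0008
  R 0.027 463 [0.4678 0.0142] 0.0012
 element, body
  R 0.02 269 [0.4678 0.0137] 0.001
  R 0.0365 192 [0.4685 0.0136] 0.0014
 flange ((0.46950283646583557, 0.015486462973058224), 0.05271726846694946)
wrist cover lower/upper
  R 0.031 1110 [0.4678 0.0133] 0.0001
  R 0.027 4691 [0.4681 0.0135] 0.0009
 element, body
  R 0.02 115 [0.468  0.0135] 0.0007
  R 0.0365 285 [0.4689 0.0133] 0.0019
 flange ((0.46844831109046936, 0.013302378356456757), 0.052113357931375504)
[0.4679324  0.01216659 0.19832726] [ 0.7072  0.707  -0.     -0.    ] [ 0.87361281 -0.19918558 -1.1475368 ] 0.6203162012092669
```

View pics/s6.png

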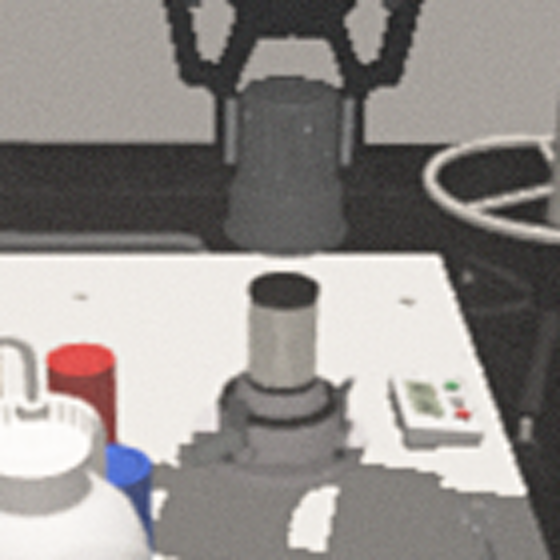

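The side view shows the cover upright at crop (290,170), centred over the seated element at (283,330). Fits agree within about 0.6 mm. I'll lower it to just above the clips.

Call:
{"fn": "send_rows", "kwargs": {
  "plan": [
    {"dx":-0.3,"dy":0.4,"dz":10,"wx":0,"wy":0,"wz":0,"claw":0.45},
    {"dx":-0.3,"dy":0.4,"dz":20,"wx":0,"wy":0,"wz":0,"claw":0.45},
    {"dx":-0.3,"dy":0.4,"dz":32,"wx":0,"wy":0,"wz":0,"claw":0.45},
    {"dx":-0.3,"dy":0.4,"dz":44,"wx":0,"wy":0,"wz":0,"claw":0.45},
    {"dx":-0.3,"dy":0.4,"dz":56,"wx":0,"wy":0,"wz":0,"claw":0.45},
    {"dx":-0.3,"dy":0.4,"dz":68,"wx":0,"wy":0,"wz":0,"claw":0.45},
    {"dx":-0.3,"dy":0.4,"dz":78,"wx":0,"wy":0,"wz":0,"claw":0.45},
    {"dx":-0.3,"dy":0.4,"dz":84,"wx":0,"wy":0,"wz":0,"claw":0.45},
    {"dx":-0.3,"dy":0.4,"dz":84,"wx":0,"wy":0,"wz":0,"claw":0.45}
  ]
}}

```text
clock: 16.05
position: [0.4681, 0.0121, 0.1138]
eef_rot: [0.707, 0.707, -0.0, -0.0]
ft_force: [-1.4, 0.2, -1.0]
grip_width: 0.622
grasp_force: 63.2
```

Rim is at about 49 mm. I'll go on to about 40 mm in small steps.

Call:
{"fn": "send_rows", "kwargs": {
  "plan": [
    {"dx":0,"dy":0,"dz":3,"wx":0,"wy":0,"wz":0,"claw":0.45},
    {"dx":0,"dy":0,"dz":5,"wx":0,"wy":0,"wz":0,"claw":0.45},
    {"dx":0,"dy":0,"dz":7,"wx":0,"wy":0,"wz":0,"claw":0.45},
    {"dx":0,"dy":0,"dz":9,"wx":0,"wy":0,"wz":0,"claw":0.45},
    {"dx":0,"dy":0,"dz":9,"wx":0,"wy":0,"wz":0,"claw":0.45}
  ]
}}

```text
clock: 16.68
position: [0.4682, 0.0121, 0.1051]
eef_rot: [0.707, 0.707, -0.0, -0.0]
ft_force: [-0.1, -0.5, -0.8]
grip_width: 0.623
grasp_force: 63.2
```

Call:
{"fn": "send_rows", "kwargs": {
  "plan": [
    {"dx":0,"dy":0,"dz":1,"wx":0,"wy":0,"wz":0,"claw":0.45},
    {"dx":0,"dy":0,"dz":2,"wx":0,"wy":0,"wz":0,"claw":0.45},
    {"dx":0,"dy":0,"dz":3,"wx":0,"wy":0,"wz":0,"claw":0.45},
    {"dx":0,"dy":0,"dz":4,"wx":0,"wy":0,"wz":0,"claw":0.45},
    {"dx":0,"dy":0,"dz":4,"wx":0,"wy":0,"wz":0,"claw":0.45}
  ]
}}

```text
clock: 17.3
position: [0.4683, 0.012, 0.1014]
eef_rot: [0.707, 0.707, -0.0, -0.0]
ft_force: [-0.6, -0.8, -0.2]
grip_width: 0.627
grasp_force: 63.3
```

Call:
{"fn": "send_rows", "kwargs": {
  "plan": [
    {"dx":0,"dy":0,"dz":1,"wx":0,"wy":0,"wz":0,"claw":0.45},
    {"dx":0,"dy":0,"dz":2,"wx":0,"wy":0,"wz":0,"claw":0.45},
    {"dx":0,"dy":0,"dz":2,"wx":0,"wy":0,"wz":0,"claw":0.45}
  ]
}}

```text
clock: 17.68
position: [0.4689, 0.0119, 0.0999]
eef_rot: [0.707, 0.707, 0.0, 0.001]
ft_force: [-0.8, -1.0, 3.6]
grip_width: 0.623
grasp_force: 63.6
```

Call:
{"fn": "send_rows", "kwargs": {
  "plan": [
    {"dx":0,"dy":0,"dz":1,"wx":0,"wy":0,"wz":0,"claw":0.45},
    {"dx":0,"dy":0,"dz":2,"wx":0,"wy":0,"wz":0,"claw":0.45},
    {"dx":0,"dy":0,"dz":2,"wx":0,"wy":0,"wz":0,"claw":0.45}
  ]
}}

```text
clock: 18.05
position: [0.4694, 0.012, 0.0987]
eef_rot: [0.707, 0.707, 0.001, 0.001]
ft_force: [-2.2, -1.2, 8.6]
grip_width: 0.623
grasp_force: 64.1
```

Call:
{"fn": "send_rows", "kwargs": {
  "plan": [
    {"dx":0,"dy":0,"dz":1,"wx":0,"wy":0,"wz":0,"claw":0.45},
    {"dx":0,"dy":0,"dz":1,"wx":0,"wy":0,"wz":0,"claw":0.45}
  ]
}}

```text
clock: 18.3
position: [0.4697, 0.012, 0.0982]
eef_rot: [0.707, 0.707, 0.001, 0.001]
ft_force: [-3.6, 0.3, 10.0]
grip_width: 0.623
grasp_force: 64.2
```

Call:
{"fn": "send_rows", "kwargs": {
  "plan": [
    {"dx":0,"dy":-0.7,"dz":1,"wx":0,"wy":0,"wz":0,"claw":0.45},
    {"dx":0,"dy":-0.7,"dz":2,"wx":0,"wy":0,"wz":0,"claw":0.45},
    {"dx":0,"dy":-0.7,"dz":2,"wx":0,"wy":0,"wz":0,"claw":0.45}
  ]
}}

```text
clock: 18.68
position: [0.4697, 0.0119, 0.0971]
eef_rot: [0.707, 0.707, 0.001, 0.002]
ft_force: [-3.5, -0.0, 13.3]
grip_width: 0.623
grasp_force: 64.5
```

Call:
{"fn": "send_rows", "kwargs": {
  "plan": [
    {"dx":0,"dy":-0.5,"dz":1,"wx":0,"wy":0,"wz":0,"claw":0.45},
    {"dx":0,"dy":-0.5,"dz":1,"wx":0,"wy":0,"wz":0,"claw":0.45}
  ]
}}

```text
clock: 18.92
position: [0.4695, 0.0119, 0.0954]
eef_rot: [0.707, 0.707, 0.002, 0.002]
ft_force: [0.4, -0.4, 8.0]
grip_width: 0.624
grasp_force: 63.9
```

The push dropped from 13 N to 8 N at a rim height of about 31 mm, so the clips have snapped. I'll keep pressing to about 15 N.

Call:
{"fn": "send_rows", "kwargs": {
  "plan": [
    {"dx":0,"dy":-0.3,"dz":1,"wx":0,"wy":0,"wz":0,"claw":0.45},
    {"dx":0,"dy":-0.3,"dz":1,"wx":0,"wy":0,"wz":0,"claw":0.45},
    {"dx":0,"dy":-0.3,"dz":1,"wx":0,"wy":0,"wz":0,"claw":0.45}
  ]
}}

```text
clock: 19.3
position: [0.4694, 0.0118, 0.0948]
eef_rot: [0.707, 0.707, 0.002, 0.002]
ft_force: [1.0, 0.5, 10.3]
grip_width: 0.625
grasp_force: 64.3
```

Call:
{"fn": "send_rows", "kwargs": {
  "plan": [
    {"dx":0,"dy":-0.3,"dz":1,"wx":0,"wy":0,"wz":0,"claw":0.45},
    {"dx":0,"dy":-0.3,"dz":1,"wx":0,"wy":0,"wz":0,"claw":0.45},
    {"dx":0,"dy":-0.3,"dz":1,"wx":0,"wy":0,"wz":0,"claw":0.45}
  ]
}}

```text
clock: 19.68
position: [0.4694, 0.0118, 0.0945]
eef_rot: [0.707, 0.707, 0.002, 0.002]
ft_force: [-0.3, 0.2, 14.0]
grip_width: 0.623
grasp_force: 64.6
```

Call:
{"fn": "send_rows", "kwargs": {
  "plan": [
    {"dx":0,"dy":-0.2,"dz":1,"wx":0,"wy":0,"wz":0,"claw":0.45},
    {"dx":0,"dy":-0.2,"dz":1,"wx":0,"wy":0,"wz":0,"claw":0.45},
    {"dx":0,"dy":-0.2,"dz":1,"wx":0,"wy":0,"wz":0,"claw":0.45},
    {"dx":0,"dy":-0.2,"dz":1,"wx":0,"wy":0,"wz":0,"claw":0.45},
    {"dx":0,"dy":-0.2,"dz":1,"wx":0,"wy":0,"wz":0,"claw":0.45},
    {"dx":0,"dy":-0.2,"dz":1,"wx":0,"wy":0,"wz":0,"claw":0.45}
  ]
}}

```text
clock: 20.42
position: [0.4695, 0.0118, 0.0944]
eef_rot: [0.707, 0.707, 0.002, 0.002]
ft_force: [-2.7, 0.5, 18.8]
grip_width: 0.619
grasp_force: 65.0
```

```bash
python3 - <<'E'
from f import *
for n in("side","wrist"):
    f=np.load("f_"+n+".npz");W=cloud(viewer.get_calibration(n),f["d"])[f["d"]>0]
    q=W[np.hypot(W[:,0]-.469,W[:,1]-.018)<.015];t=q[(q[:,2]>.10)&(q[:,2]<.122)]
    print(n,"cover top z",len(t),np.percentile(t[:,2],[50,90]).round(4))
p=np.load("f_side.npz")["p"];cv2.imwrite("pics/s8.png",cv2.resize(p[140:250,200:330],None,fx=5,fy=5,interpolation=2)[...,::-1])
E
```

```text
side cover lower/upper
  R 0.031 221 [0.4696 0.014 ] 0.0009
  R 0.027 377 [0.4693 0.014 ] 0.0012
 element, body
  R 0.02 20 [0.4684 0.0194] 0.0008
  R 0.0365 193 [0.4685 0.0136] 0.0014
 flange ((0.4680127799510956, 0.015225301496684551), 0.053140994161367416)
wrist cover lower/upper
  R 0.031 1491 [0.4694 0.0132] 0.0012
  R 0.027 4716 [0.4694 0.0132] 0.0009
 element, body
  R 0.02 0 [0.469 0.013] nan
  R 0.0365 870 [0.4691 0.0131] 0.0019
 flange ((0.4683164358139038, 0.01273835264146328), 0.052102167159318924)
[0.46950586 0.01181267 0.09440124] [0.7071 0.7071 0.0019 0.0023] [-2.72891625  0.58573996 19.34603996] 0.618678349006912
side cover top z 59 [0.1138 0.1147]
wrist cover top z 5532 [0.1146 0.1156]f.py:6: RuntimeWarning: Mean of empty slice.
  print("  R",R,len(q),s.x.round(4),np.abs(s.fun).mean().round(4))
  ret = ret.dtype.type(ret / rcount)
```

View pics/s8.png

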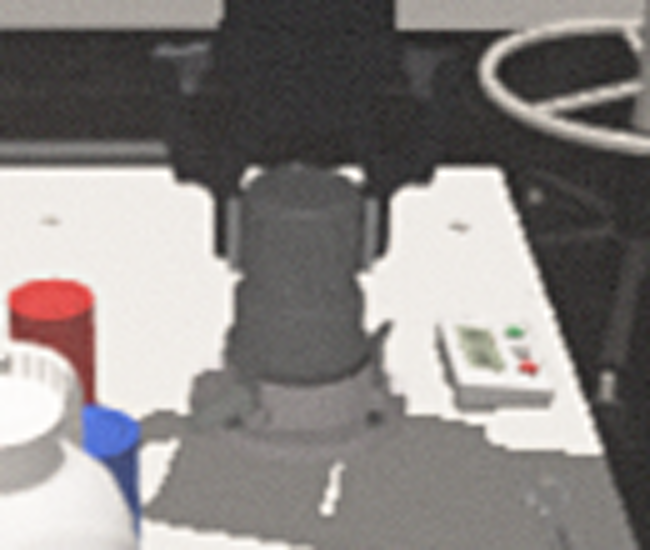

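The side view shows the cover upright and home on the base at crop (300,370), with its top at about 0.114. I'll ease off slightly and check that the push is steady.

Call:
{"fn": "send_rows", "kwargs": {
  "plan": [
    {"dx":0,"dy":-0.4,"dz":-0.5,"wx":0,"wy":0,"wz":0,"claw":0.45},
    {"dx":0,"dy":-0.4,"dz":-0.5,"wx":0,"wy":0,"wz":0,"claw":0.45},
    {"dx":0,"dy":-0.4,"dz":-0.5,"wx":0,"wy":0,"wz":0,"claw":0.45},
    {"dx":0,"dy":-0.4,"dz":-0.5,"wx":0,"wy":0,"wz":0,"claw":0.45}
  ]
}}

```text
clock: 21.02
position: [0.4694, 0.0118, 0.0945]
eef_rot: [0.707, 0.707, 0.002, 0.003]
ft_force: [-1.1, 0.1, 15.3]
grip_width: 0.621
grasp_force: 64.4
```

Call:
{"fn": "send_rows", "kwargs": {
  "plan": [
    {"dx":0,"dy":0,"dz":0,"wx":0,"wy":0,"wz":0,"claw":0.45},
    {"dx":0,"dy":0,"dz":0,"wx":0,"wy":0,"wz":0,"claw":0.45},
    {"dx":0,"dy":0,"dz":0,"wx":0,"wy":0,"wz":0,"claw":0.45},
    {"dx":0,"dy":0,"dz":0,"wx":0,"wy":0,"wz":0,"claw":0.45},
    {"dx":0,"dy":0,"dz":0,"wx":0,"wy":0,"wz":0,"claw":0.45},
    {"dx":0,"dy":0,"dz":0,"wx":0,"wy":0,"wz":0,"claw":0.45}
  ]
}}

```text
clock: 21.78
position: [0.4694, 0.0118, 0.0945]
eef_rot: [0.707, 0.707, 0.002, 0.003]
ft_force: [0.0, -0.0, 15.2]
grip_width: 0.624
grasp_force: 64.4
```

The push holds steady at 15.2 N, so I'm handing in.

```bash
python3 -c "
from station import r
print(r.hand_in())"
```

```text
the job is handed in; nothing more can be done
None
```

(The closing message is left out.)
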